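# Set out the sampling things in their own holders

## Robot

A 6-joint arm with a two-finger parallel gripper is mounted at the origin on a cart in front of the work surface, level with it; the furniture and walls round the work are solid. World frame = base frame: x ahead of the robot, y to its left, z up, the work surface at z = 0. Lengths are in mm, angles in rad, forces in N, time in s.
With the tool pointing down it reaches from about 275 to 850 mm from the base axis. Payload 19 kg.
Tool frame: the origin (TCP) lies on the centre line of the jaws, within the pads' length; the fingertips stand 17 mm ahead of it and the grasp point (between the pads) lies 2 mm behind it; z points along the fingers, y is the line along which they close (so a half turn about z gives the same grasp; the last joint's range is limited). The gripper opens to 85 mm and grips with 20 to 120 N. Pads are 22 mm wide; open, the fingers measure 114 mm over their backs; the gripper's body (76 mm by 85 mm) begins 54 mm behind the grasp point. The pads swing forward as they close: fully open they stand 13 mm farther back than shut.
Start: joints at [0.992, 0.15, 1.437, -0, 1.554, -0.134], TCP at [247.41, 519.019, 248.267] pointing down, gripper open.
Joint ranges: [-2.8, 2.8], [-0.68, 2.1], [0.12, 2.68], [-1.39, 4.53], [0.16, 2.79], [-2.81, 2.81]. Speed limits (rad/s): [1.89, 1.89, 2.22, 3.01, 3.01, 3.01].

## Interface

Orientations are given as a unit quaternion [w, x, y, z].
In Python, from cell import env, grab_frame, camera_info gives the robot as it stands.
- The arm moves only by the tool carry_out, never from a script. Its argument "increments" is a list of rows, each a list of 3 entries, a list of its own where there are three numbers: the opening, from 0 (shut) to 1 (fully open), then the shift along the world's x, y, z normalised to -1 to 1, where 1 is 0.03 m, then the turn, a rotation vector about the world's x, y, z normalised to -1 to 1, where 1 is 5 degrees. In form: [[jaw, [tx, ty, tz], [ax, ay, az]], ...]. A call has exactly 8 rows; each row shifts and turns the commanded pose from where the row before left it; what a row does not reach is not made up. A row lasts 1/8 s, in which the tool goes at most 62.5 mm and 10.7 degrees, less where a joint would pass 70% of its speed; a pose out of reach is approached as far as the arm can. A call with a number of a shift or a turn outside -1 to 1 is refused whole. A call with a gripper value outside its range is refused whole. The fingers move at their own pace and stop on an object; "force" is the grip in N (left out, the last holds). Time passes only in rows, so rows that do not move let the fingers close, or fill a call up. It gives the time, the measured TCP pose, the force, the opening and the grip force at its end, in the units of the state.
- env.observe(): the state, without advancing time (a new reading comes with each control period).
- grab_frame(name): name is "side" or "top"; returns the picture (480x640x3 uint8, red, green, blue); there is no depth.
- camera_info(name): a dict with "fov_y" (degrees; the focal length in pixels is half the picture's height over the tangent of half this angle, whatever the lens; pixels are square), "cx", "cy" (the principal point, pixels), "extrinsics" (4x4, takes a point from camera to world coordinates). Camera axes: x right, y down, z forward; pixel columns grow to the right and rows downward; lengths in mm; the calibration is good to about 2 mm. A picture is of the moment at which its call begins. camera_info takes no time and is no camera call.
- env.job_done(): hands the job in; it is judged then, once.
The state is a dict: "t": time; "joint_positions": joint angles; "qvel": joint speeds; "joint_torque": joint torques, N m; "eef_pos": TCP position; "eef_rot": TCP orientation; "wrist_force": force on the tool from outside, world axes, zero at the start; "wrist_torque": the same for the moment, N m; "width": finger opening in mm; "grip_force": force on a finger pad.
Only numpy, scipy, OpenCV 4.12 (cv2) and the standard library are available. Lean on these libraries where they do the work, as an engineer would, in place of code of your own. Each camera call takes 0.05 s, during which the arm holds its last target. There are 200 camera calls.

## Task

Put the four sampling things on the worktable into the holders made for them: stand the specimen cup upright in the wide round well and the small vial upright in the narrow round well, put the tape roll flat over the post of the spindle, and lay the syringe lengthwise in the long tray, flat on its floor. Leave the swab carton and the marker where they are.

Things in the scene. Friction and masses are not known exactly. Their poses are not given: they have to be found in the camera images.
- specimen_cup: White specimen cup with a wide screwed-on blue lid, 66 high, loose, standing upright. Origin: centre of the underside, z up. Cup outside diameter about 55 at most; lid 61 in diameter between 52 and 66 above the underside (grip across the lid). About 60 g. Sizes in mm.
- vial: Small brown injection vial with a grey cap, 23 in diameter and 46 high, loose, standing upright. Origin: centre of the underside, z up. Body of full width up to 38 above the underside. About 30 g. Sizes in mm.
- tape_roll: White roll of surgical tape lying flat, 58 in outer diameter, 25 high, with an open core hole (clear for a post of up to 20 diameter). Origin: centre of the underside, z up, hole axis = z. Loose, about 50 g. Sizes in mm.
- syringe: Capped plastic syringe lying down, 119 long along its y axis, barrel 17 in diameter, finger flange 26 wide at y = +27. Origin: under the middle of the barrel, on the table. Grip across the barrel (along its x axis) at the origin. Starts with its long axis within 0.5 rad of world x. Loose, about 20 g. Sizes in mm.
- cup_well: Wide round grey holder for the specimen cup, fixed to the table (it does not shift): open well, outer diameter 82, inner 72, rim 18 above the table, inner floor 4 above the table, on a thin black foot 90 across. Origin: centre of its underside, at table height. Sizes in mm.
- vial_well: Narrow round grey holder for the vial, fixed to the table: open well, outer diameter 48, inner 38, rim 15 above the table, inner floor 4 above the table, on a thin black foot 56 across. Origin: centre of its underside, at table height. Sizes in mm.
- tape_spindle: Tape spindle, fixed to the table: grey disc 68 in diameter and 6 thick with an upright steel post in its middle, 9 in diameter, tapered at the top, whose tip is 29 above the table. Origin: centre of the disc's underside, at table height. Sizes in mm.
- syringe_tray: Long shallow grey tray for the syringe, fixed to the table: outside 48 along its x by 145 along its y, inside 40 by 137, floor 4 above the table, walls up to 12 above the table; the middle 60 of both long sides has no wall, so that fingers can pass. Origin: centre of its underside, at table height. The syringe may lie either way round. Its long axis is within 0.45 rad of world x. Sizes in mm.
- swab_box: Bystander: open white carton of swabs, about 62 by 49, 44 high with a lid flap up to 59, loose. Leave alone. Origin: underside. Sizes in mm.
- marker: Bystander: black and blue marker pen lying on the table, 132 long along its y, 12 thick, loose. Leave alone. Origin: underside. Sizes in mm.

How it is judged:
By the outcome, as a careful person would: the job done as asked, in the order asked, and still so for the second after the job is handed in, with the robot touching nothing.
It also fails if it takes over 106 s, if anything falls off the work surface, if the arm or the gripper's body presses on something with over 40 N, if the wrist force passes 120 N, or if a joint passes its speed limit or range.

## Working session

There is one attempt and no reset: what is moved stays moved. The work goes in short steps, Python scripts to look and compute and a tool call to move; the robot and the scene stay as the last step left them, time stands still between calls to the robot, and variables do not carry over. Pictures are saved under pics/ and viewed, at most 16 in all, crops included, and the job is handed in when it is done.

Besides the shell and the picture viewer there is one more tool, called after "Emit:" as name(argument=value, ...), one argument or row to a line, values as JSON. carry_out: Moves the arm, as the interface text tells. Scaled input: -1 to 1 covers 0.03 m each way for a shift and 5 degrees each way for a turn. Its arguments: {"type":"object","properties":{"increments":{"type":"array","items":{"type":"array"}},"force":{"type":"number"}},"required":["increments"]}

```bash
ls; mkdir -p pics; python3 - <<'E'
from cell import env, grab_frame, camera_info
import cv2
for n in("side","top"):
    im=grab_frame(n); cv2.imwrite(f"pics/{n}0.png",im[:,:,::-1]); print(n,camera_info(n))
print(env.observe())
E
```

```text
pics
side {'fov_y': 53.577950289762576, 'cx': 317.609978719431, 'cy': 236.8521416311539, 'extrinsics': array([[ 9.12497752e-01, -2.56238437e-01,  3.18888250e-01,
         2.56874845e+02],
       [-4.08854380e-01, -5.97232381e-01,  6.90037376e-01,
        -6.82824600e+02],
       [ 1.36362900e-02, -7.60036412e-01, -6.49737412e-01,
         6.85099892e+02],
       [ 0.00000000e+00,  0.00000000e+00,  0.00000000e+00,
         1.00000000e+00]])}
top {'fov_y': 52.42724806144749, 'cx': 323.68258228592254, 'cy': 238.88120986658123, 'extrinsics': array([[ 7.91896519e-03, -9.92805745e-01,  1.19474029e-01,
         4.53149505e+02],
       [-9.99742852e-01, -5.32160290e-03,  2.20433758e-02,
        -5.26540874e+00],
       [-2.12489968e-02, -1.19617867e-01, -9.92592588e-01,
         1.24878971e+03],
       [ 0.00000000e+00,  0.00000000e+00,  0.00000000e+00,
         1.00000000e+00]])}
{'t': 0.1, 'joint_positions': array([ 9.91987905e-01,  1.50875928e-01,  1.43790430e+00,  4.15682909e-05,
        1.55380052e+00, -1.33999029e-01]), 'qvel': array([ 0.00077116, -0.00203646, -0.00216051,  0.00013936, -0.00130155,
       -0.0008067 ]), 'joint_torque': array([ 4.32790534e-03, -7.14377618e+01, -5.71797860e+01, -2.17734014e-04,
        7.23688849e-03, -1.11750060e-04]), 'eef_pos': array([247.31698737, 518.88765749, 247.80123891]), 'eef_rot': array([-1.91851035e-04,  2.20576055e-01,  9.75369653e-01, -4.55749104e-04]), 'wrist_force': array([ 0.26495395,  0.30645128, -0.22425389]), 'wrist_torque': array([ 0.02561481, -0.04512255,  0.00111325]), 'grip_force': 0.0, 'width': 85.34144366511319}
```

View pics/top0.png

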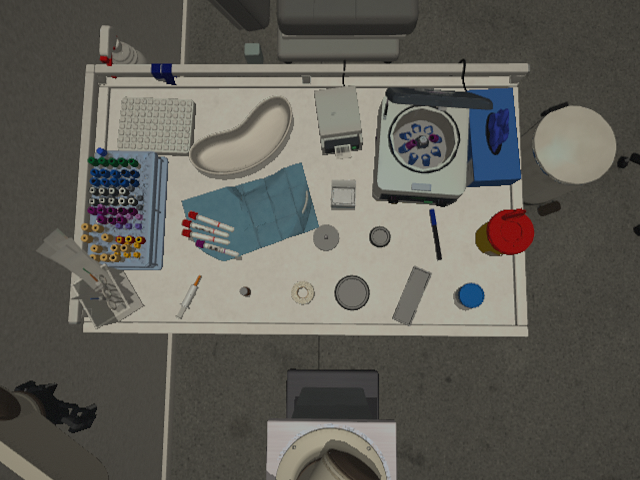

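View pics/side0.png

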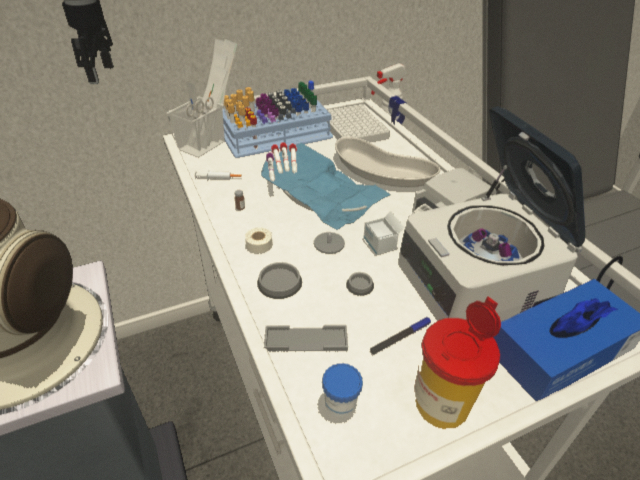

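The top view shows the syringe at (189,297), vial (245,291), tape (302,293), cup well (352,292), tray (412,295), cup (470,295), vial well (380,236), spindle (326,237) and marker (435,234). In the side view they are at (218,176), (239,200), (259,240), (280,280), (307,338), (342,388), (360,284) and (329,242), with the marker at (400,335).

```bash
cat > h.py <<'E'
import numpy as np, cv2
from cell import env, grab_frame, camera_info
def cam(n):
    c=camera_info(n); f=240/np.tan(np.radians(c["fov_y"])/2); return f,c["cx"],c["cy"],np.array(c["extrinsics"])
def ray(n,p):
    f,cx,cy,E=cam(n); d=E[:3,:3]@np.array([(p[0]-cx)/f,(p[1]-cy)/f,1]); return E[:3,3],d/np.linalg.norm(d)
def plane(n,p,z):
    o,d=ray(n,p); return o+d*(z-o[2])/d[2]
def tri(a,b):  # top pixel, side pixel
    (o,d),(q,e)=ray("top",a),ray("side",b)
    s=np.linalg.lstsq(np.c_[d,-e],q-o,rcond=None)[0]; A=o+s[0]*d; B=q+s[1]*e
    return (A+B)/2, np.linalg.norm(A-B)
def pix(n,P):
    f,cx,cy,E=cam(n); q=E[:3,:3].T@(np.array(P)-E[:3,3]); return np.array([f*q[0]/q[2]+cx,f*q[1]/q[2]+cy])
E
python3 - <<'E'
import cv2,numpy as np
t=cv2.imread("pics/top0.png"); s=cv2.imread("pics/side0.png")
cv2.imwrite("pics/topA.png",cv2.resize(t[215:325,170:330],None,fx=5,fy=5,interpolation=cv2.INTER_CUBIC)) # x170,y215
cv2.imwrite("pics/topB.png",cv2.resize(t[215:325,330:490],None,fx=5,fy=5,interpolation=cv2.INTER_CUBIC))
cv2.imwrite("pics/sideA.png",cv2.resize(s[160:300,190:390],None,fx=4,fy=4,interpolation=cv2.INTER_CUBIC))
def blobs(name,im,roi):
    x0,y0,x1,y1=roi
    hsv=cv2.cvtColor(im,cv2.COLOR_BGR2HSV)[y0:y1,x0:x1]
    m=((hsv[...,2]<175)|(hsv[...,1]>60)).astype(np.uint8)
    cs,_=cv2.findContours(m,cv2.RETR_EXTERNAL,cv2.CHAIN_APPROX_NONE)
    for c in cs:
        if cv2.contourArea(c)>25:
            r=cv2.minAreaRect(c+np.array([x0,y0])); print(name,np.round(r[0],1),np.round(r[1],1),round(r[2],1),cv2.contourArea(c))
blobs("top",t,(170,222,495,318)); blobs("side",s,(190,165,440,420))
E
```

```text
top [332.  269.5] [ 95. 324.] 90.0 30638.0
side [340.3 391.9] [40.8 58. ] 9.1 1893.0
side [305.5 338. ] [26. 83.] 90.0 1890.5
side [399.8 335.6] [ 8.7 68.1] 61.4 466.0
side [359.5 284. ] [22. 27.] 90.0 471.0
side [279.  280.5] [35. 44.] 90.0 1232.0
side [434.1 247. ] [18.6  2.7] 50.7 34.0
side [259.1 246.8] [12.7 26.3] 83.2 177.0
side [329. 243.] [20. 30.] 90.0 488.0
side [258.  235.5] [ 9. 14.] 90.0 95.0
side [418.5 319.5] [199.  41.] 90.0 4072.5
side [379.9 236.5] [33.8 34.4] 75.1 882.5
side [233.5 311.5] [ 87. 215.] 0.0 9245.0
side [239.5 200.5] [19.  9.] 90.0 146.5
side [218.  176.4] [46.1  5.7] 1.3 104.5
side [350. 197.] [ 64. 178.] 90.0 5955.0
```

View pics/topA.png

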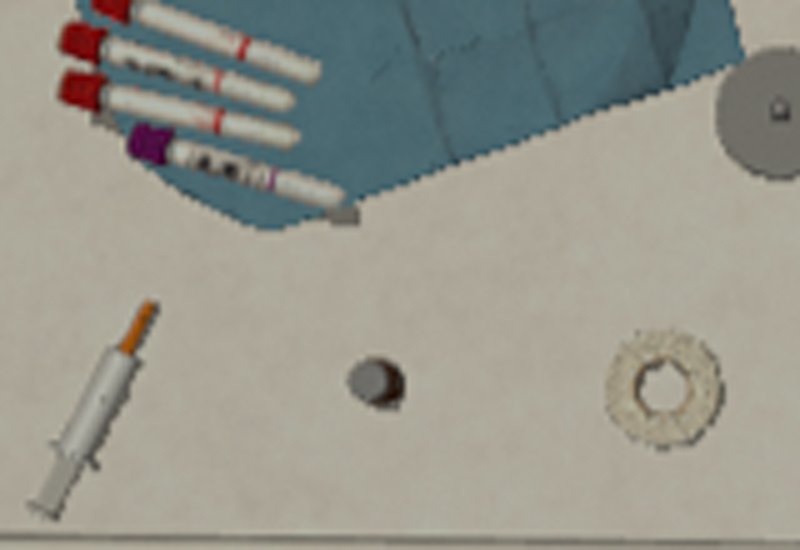

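View pics/topB.png

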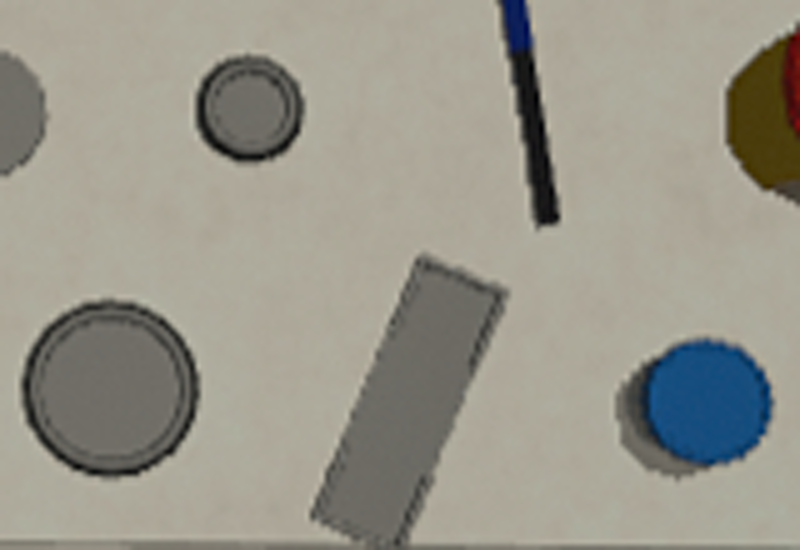

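View pics/sideA.png

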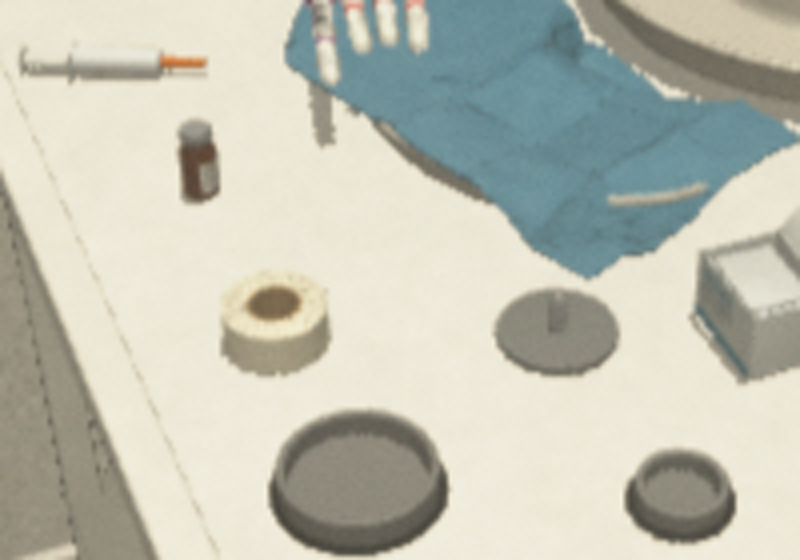

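Top crops (5×) show the vial cap at (371,382), tape hole (664,388), spindle tip (780,108), cup well (111,388), vial well (250,108), tray corners near (423,257), (507,292), (315,515) and (400,545), and lid centre (708,402). The side crop (4×) shows the vial cap at (196,130), tape hole (274,303), post tip (556,295), cup-well rim (358,467) and vial-well rim (681,484).

```bash
cat > m.py <<'E'
from h import *
t=cv2.imread("pics/top0.png"); s=cv2.imread("pics/side0.png")
def comp(im,seed,cond,w=45):
    h=cv2.cvtColor(im,cv2.COLOR_BGR2HSV).astype(int); m=cond(h[...,0],h[...,1],h[...,2])
    k=np.zeros(m.shape,np.uint8); x,y=seed; k[y-w:y+w,x-w:x+w]=m[y-w:y+w,x-w:x+w]
    n,l,st,c=cv2.connectedComponentsWithStats(k)
    i=l[y,x]
    if i==0: return None
    cs,_=cv2.findContours((l==i).astype(np.uint8),cv2.RETR_EXTERNAL,cv2.CHAIN_APPROX_NONE)
    return max(cs,key=cv2.contourArea)
def show(n,c):
    if c is None: print(n,None);return
    e=cv2.fitEllipse(c); r=cv2.minAreaRect(c); M=cv2.moments(c)
    print(n,"ell",np.round(e[0],1),np.round(e[1],1),"rect",np.round(r[0],1),np.round(r[1],1),round(r[2],1),"cen",round(M['m10']/M['m00'],2),round(M['m01']/M['m00'],2))
blue=lambda H,S,V:(H>95)&(H<125)&(S>110)
dark=lambda H,S,V:V<140
show("top lid",comp(t,(471,295),blue)); show("side lid",comp(s,(342,382),blue))
show("side lid top",comp(s,(342,380),lambda H,S,V:(H>95)&(H<125)&(S>110)&(V>150)))
for n,p in dict(cupwell=(352,292),vialwell=(380,236),spindle=(320,237),tray=(412,290),vial=(245,291)).items(): show("top "+n,comp(t,p,dark))
h=cv2.cvtColor(t,cv2.COLOR_BGR2HSV); hs=cv2.cvtColor(s,cv2.COLOR_BGR2HSV)
print(h[292,285:322,2],h[292,285:322,1]); print(h[280:325,184,2])
for y in (190,193,196,199,206): print(y,hs[y,230:248,2],hs[y,230:248,1])
print(h[236,318:336,2]);print(hs[228:246,329,2])
print(h[284:300,243,2]);print(h[291,238:254,2])
E
python3 m.py
```

```text
top lid ell [470.9 295.1] [23.4 24.8] rect [470.8 295.1] [25.  23.7] 18.4 cen 470.85 295.08
side lid ell [342.1 381.5] [34.8 38.3] rect [341.9 381.7] [38.6 35.4] 14.0 cen 342.16 381.5
side lid top ell [342.2 380.6] [32.4 38. ] rect [342.  380.5] [36.1 34.6] 45.0 cen 342.17 380.6
top cupwell ell [351.6 292.3] [34.8 35. ] rect [351.5 292.5] [35. 35.] 90.0 cen 351.61 292.26
top vialwell ell [379.4 236.4] [21.1 21.4] rect [379.5 236.5] [21. 21.] 90.0 cen 379.42 236.39
top spindle ell [300.3 220.8] [50.3 72.9] rect [307. 221.] [58. 64.] 90.0 cen 301.04 219.62
top tray ell [425.  300.6] [ 53.  126.3] rect [411.5 295.5] [59. 89.] 90.0 cen 411.44 296.39
top vial ell [245.1 291.1] [ 9.6 11.2] rect [245.3 290.9] [11.2  9.4] 26.6 cen 245.15 291.1
[175 174 174 175 174 176 150 153 160 170 169 154  83 144 175 175 174 174
 174 174 173 173 161 157 173 166 160 159 141  95 165 174 174 174 175 174
 174] [28 28 25 29 28 29 37 47 48 44 48 73 74 25 29 28 28 25 26 28 28 27 46 62
 40 45 48 48 45 35 29 28 29 29 29 28 25]
[173 172 172 172 172 171 172 172 172 172 174 172 173 174 173 173 175 167
 152 147 151 15
[... 363 characters left out ...]

196 [236 235 237 233 215 136 101 102 100 104  97  95  96 146 227 236 237 236] [24 24 23 26 39 54 61 58 56 49 66 72 80 72 33 24 23 24]
199 [237 236 237 235 199 119  94  94  98  95  96  95  99 116 179 229 235 236] [ 25  26  24  26  46  71  95  98 104 105 106 113 100  70  43  28  22  22]
206 [237 239 238 238 234 176 109  91  94  98 140 151 149 135 141 226 235 235] [23 23 23 21 26 54 80 92 92 86 60 37 41 43 49 33 24 24]
[111 112 112 112 112 113  86 129 113  83 108 112 111 112 112 112 110 112]
[234 235 233 219 176 165 159 139 128 123 124 121 118 120 117 130 138 139]
[173 173 145 108 107 111 111 109 110 109 112 109 156 176 174 174]
[177 135 109 110 110 109 110 113 115  69  42  49  58 168 177 174]
```

```bash
cat > m2.py <<'E'
from h import *
t=cv2.imread("pics/top0.png"); s=cv2.imread("pics/side0.png")
A=lambda c:np.array([170+(c[0]+.5)/5-.5,215+(c[1]+.5)/5-.5])
B=lambda c:np.array([330+(c[0]+.5)/5-.5,215+(c[1]+.5)/5-.5])
S=lambda c:np.array([190+(c[0]+.5)/4-.5,160+(c[1]+.5)/4-.5])
r=lambda v:np.round(v,1)
def pr(n,a,b,z):
    P,g=tri(a,b); print(n,"tri",r(P),"gap",r(g),"| top@z",r(plane("top",a,z)[:2]),"side@z",r(plane("side",b,z)[:2]))
pr("lid",(470.85,295.08),(342.15,379.2),66)
pr("vialcap",A((369.5,380)),S((196,128)),46)
pr("tapehole",A((664.5,390)),S((275,303)),25)
pr("spintip",A((780,108)),S((556,292)),29)
pr("spindisc",(325.8,237.2),S((557,328)),6)
pr("cupwell rim",B((111,388)),S((359,467)),18)
pr("vialwell rim",B((250,108)),S((681,484)),15)
pr("syr tip",A((152,302)),S((207,62)),8.5)
pr("syr flange",A((77,454)),S((72,63)),8.5)
pr("syr end",A((45,512)),S((22,63)),8.5)
h=cv2.cvtColor(t,cv2.COLOR_BGR2HSV); m=np.zeros(t.shape[:2],np.uint8); m[262:330,385:438]=(h[262:330,385:438,2]<135)
m=cv2.morphologyEx(m,cv2.MORPH_OPEN,np.ones((5,5),np.uint8))
n,l,st,c=cv2.connectedComponentsWithStats(m); i=l[295,412]; c=cv2.findContours((l==i).astype(np.uint8),0,cv2.CHAIN_APPROX_NONE)[0][0]
R=cv2.minAreaRect(c); print(R); 
bx=np.array([plane("top",p,8)[:2] for p in cv2.boxPoints(R)]); print(r(bx),r(bx.mean(0)))
hs=cv2.cvtColor(s,cv2.COLOR_BGR2HSV); m=np.zeros(s.shape[:2],np.uint8); m[320:356,255:360]=(hs[320:356,255:360,2]<175)
n,l,st,cc=cv2.connectedComponentsWithStats(m); i=l[338,306]; M=cc[i]; print("tray side",plane("side",M,6),M)
c=cv2.findContours((l==i).astype(np.uint8),0,cv2.CHAIN_APPROX_NONE)[0][0]
for z in(0,6,12):print(z,r(np.array([plane("side",p[0],z)[:2] for p in cv2.approxPolyDP(c,4,True)])).tolist())
E
python3 m2.py
```

```text
lid tri [ 462.2 -334.1   61.6] gap 0.8 | top@z [ 461.8 -332.7] side@z [ 461.2 -336.7]
vialcap tri [468.7 218.3  44. ] gap 0.2 | top@z [468.6 218. ] side@z [468.2 215.5]
tapehole tri [465.8  73.6  24.4] gap 1.6 | top@z [465.   73.8] side@z [466.3  72.6]
spintip tri [606.5  17.1  29.2] gap 0.6 | top@z [606.8  17. ] side@z [606.3  17.4]
spindisc tri [607.5  17.    3.3] gap 0.1 | top@z [607.1  16.9] side@z [606.2  14.2]
cupwell rim tri [467.3 -49.8  13.8] gap 0.6 | top@z [467.  -49.5] side@z [466.3 -53.8]
vialwell rim tri [ 610.1 -120.7   10.5] gap 0.4 | top@z [ 609.3 -120.2] side@z [ 607.9 -124.5]
syr tip tri [508.4 337.7   7.6] gap 1.1 | top@z [507.8 337.6] side@z [508.6 336.1]
syr flange tri [430.1 374.1   4.9] gap 0.9 | top@z [430.6 372.9] side@z [428.8 368.7]
syr end tri [400.8 389.8   2.9] gap 0.6 | top@z [401.4 387.9] side@z [399.4 381.1]
((411.28387451171875, 296.00836181640625), (20.455595016479492, 58.11204147338867), 22.01128387451172)
[[ 400.8 -147.9]
 [ 536.3 -204.2]
 [ 517.2 -251.8]
 [ 382.3 -195.1]] [ 459.2 -199.7]
tray side [ 458.3990844  -204.46300792    6.        ] [305.69188377 338.57264529]
0 [[535.4, -209.7], [406.8, -146.3], [386.5, -187.9], [516.4, -251.4]]
6 [[533.0, -213.9], [405.5, -151.0], [385.4, -192.2], [514.1, -255.1]]
12 [[530.5, -218.0], [404.2, -155.7], [384.3, -196.5], [511.8, -258.9]]
```

Emit:
carry_out(
  increments=[
    [1,[0.25,-1,-0.15],[0,0,0]],
    [1,[0.25,-1,-0.15],[0,0,0]],
    [1,[0.25,-1,-0.15],[0,0,0]],
    [1,[0.25,-1,-0.15],[0,0,0]],
    [1,[0.25,-1,-0.15],[0,0,0]],
    [1,[0.25,-1,-0.15],[0,0,0]],
    [1,[0.25,-1,-0.15],[0,0,0]],
    [1,[0.25,-1,-0.15],[0,0,0]],
  ],
  force=30,
)

```text
t: 1.1
eef_pos: [307.4, 278.0, 211.9]
eef_rot: [-0.0, 0.22, 0.975, -0.0]
wrist_force: [0.1, -0.1, 0.1]
width: 85.8
grip_force: 0.0
```

Emit:
carry_out(
  increments=[
    [1,[0.25,-1,-0.15],[0,0,0]],
    [1,[0.25,-1,-0.15],[0,0,0]],
    [1,[0.25,-1,-0.15],[0,0,0]],
    [1,[0.25,-1,-0.15],[0,0,0]],
    [1,[0.25,-1,-0.15],[0,0,0]],
    [1,[0.25,-1,-0.15],[0,0,0]],
    [1,[0.25,-1,-0.15],[0,0,0]],
    [1,[0.25,-1,-0.15],[0,0,0]],
  ],
)

```text
t: 2.1
eef_pos: [367.4, 38.0, 176.0]
eef_rot: [-0.0, 0.221, 0.975, -0.0]
wrist_force: [-0.4, 0.9, 0.3]
width: 85.2
grip_force: 0.0
```

Emit:
carry_out(
  increments=[
    [1,[0.25,-1,-0.15],[0,0,0]],
    [1,[0.25,-1,-0.15],[0,0,0]],
    [1,[0.25,-1,-0.15],[0,0,0]],
    [1,[0.25,-1,-0.15],[0,0,0]],
    [1,[0.25,-1,-0.15],[0,0,0]],
    [1,[0.25,-1,-0.15],[0,0,0]],
    [1,[0.25,-1,-0.15],[0,0,0]],
    [1,[0.25,-1,-0.15],[0,0,0]],
  ],
)

```text
t: 3.1
eef_pos: [427.4, -202.0, 139.9]
eef_rot: [-0.0, 0.221, 0.975, 0.0]
wrist_force: [-0.1, 0.7, 0.4]
width: 85.5
grip_force: 0.0
```

Emit:
carry_out(
  increments=[
    [1,[0.23,-0.88,-0.13],[0,0,0]],
    [1,[0.23,-0.88,-0.13],[0,0,0]],
    [1,[0.23,-0.88,-0.13],[0,0,0]],
    [1,[0.23,-0.88,-0.13],[0,0,0]],
    [1,[0.23,-0.87,-0.13],[0,0,0]],
    [1,[0,0,0],[0,0,0]],
    [1,[0,0,-0.65],[0,0,0]],
    [1,[0,0,-0.65],[0,0,0]],
  ],
)

```text
t: 4.1
eef_pos: [461.8, -331.9, 81.4]
eef_rot: [0.0, 0.22, 0.975, 0.0]
wrist_force: [0.5, 0.6, 0.1]
width: 85.4
grip_force: 0.0
```

```bash
python3 - <<'E'
from h import *
s=grab_frame("side")[:,:,::-1]
cv2.imwrite("pics/s1.png",cv2.resize(s[290:430,240:440],None,fx=4,fy=4,interpolation=cv2.INTER_CUBIC))
E
```

```text
(no output)
```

View pics/s1.png

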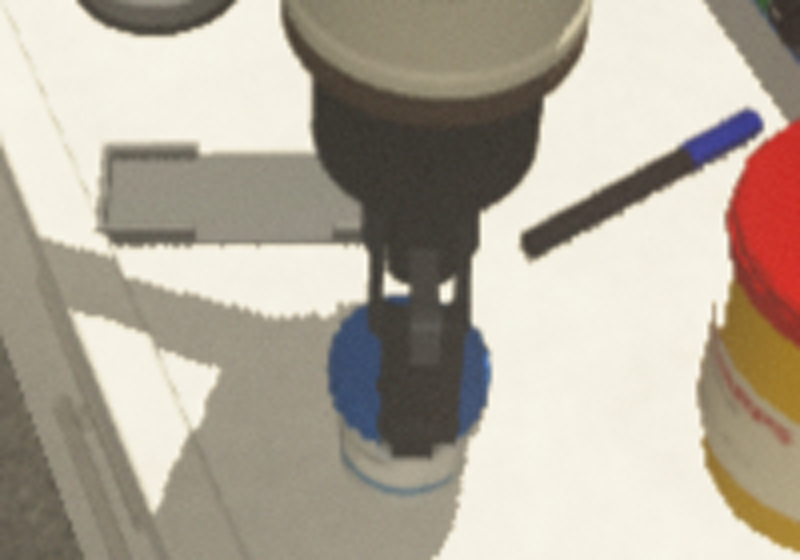

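The jaws straddle the lid, with the near fingertip at (410,455) in the crop and the lid centred at (410,370).

Emit:
carry_out(
  increments=[
    [1,[0,-0.05,-0.45],[0,0,0]],
    [1,[0,0,-0.47],[0,0,0]],
    [1,[0,0,0],[0,0,0]],
    [0.5,[0,0,0],[0,0,0]],
    [0.5,[0,0,0],[0,0,0]],
    [0.5,[0,0,0],[0,0,0]],
    [0.5,[0,0,0],[0,0,0]],
    [0.5,[0,0,0],[0,0,0]],
  ],
  force=30,
)

```text
t: 5.15
eef_pos: [462.3, -334.4, 55.0]
eef_rot: [0.001, 0.221, 0.975, -0.0]
wrist_force: [0.6, 1.5, 6.0]
width: 57.7
grip_force: 31.6
```

Emit:
carry_out(
  increments=[
    [0.4,[0,0,0],[0,0,0]],
    [0.4,[0,0,0.2],[0,0,0]],
    [0.4,[0,0,0.5],[0,0,0]],
    [0.4,[0,0,0.5],[0,0,0]],
    [0.4,[0,0,0.5],[0,0,0]],
    [0.4,[0,0,0.5],[0,0,0]],
    [0.4,[0,0,0],[0,0,0]],
    [0.4,[0,0,0],[0,0,0]],
  ],
)

```text
t: 6.15
eef_pos: [461.7, -334.0, 119.7]
eef_rot: [-0.0, 0.221, 0.975, 0.0]
wrist_force: [0.1, -0.2, -0.5]
width: 58.0
grip_force: 32.3
```

```bash
python3 - <<'E'
from h import *
s=grab_frame("side")[:,:,::-1]
cv2.imwrite("pics/s2.png",cv2.resize(s[270:410,240:440],None,fx=4,fy=4,interpolation=cv2.INTER_CUBIC))
E
```

```text
(no output)
```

View pics/s2.png

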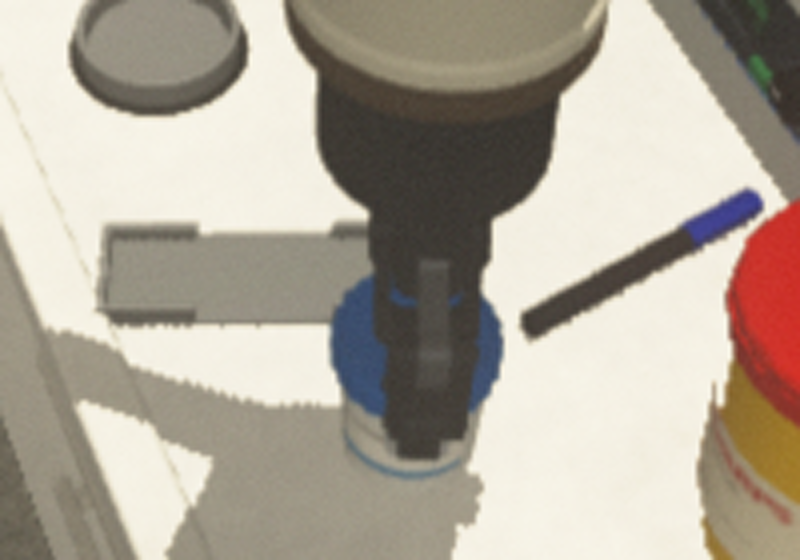

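The cup hangs upright under the jaws: lid at (415,345), base edge at (410,475) in the crop.

Emit:
carry_out(
  increments=[
    [0.4,[0,0.5,0],[0,0,0]],
    [0.4,[0,1,0],[0,0,0]],
    [0.4,[0,1,0],[0,0,0]],
    [0.4,[0,1,0],[0,0,0]],
    [0.4,[0,1,0],[0,0,0]],
    [0.4,[0,1,0],[0,0,0]],
    [0.4,[0,1,0],[0,0,0]],
    [0.4,[0,1,0],[0,0,0]],
  ],
)

```text
t: 7.2
eef_pos: [461.4, -107.4, 119.8]
eef_rot: [-0.0, 0.22, 0.975, 0.0]
wrist_force: [0.1, -0.3, -1.0]
width: 57.7
grip_force: 32.3
```

Emit:
carry_out(
  increments=[
    [0.4,[0.1,0.9,0],[0,0,0]],
    [0.4,[0.1,0.7,0],[0,0,0]],
    [0.4,[0,0.36,0],[0,0,0]],
    [0.4,[0,0,0],[0,0,0]],
    [0.4,[0,0,-0.6],[0,0,0]],
    [0.4,[0,0,-0.6],[0,0,0]],
    [0.4,[0,0,-0.5],[0,0,0]],
    [0.4,[0,0,-0.25],[0,0,0]],
  ],
)

```text
t: 8.2
eef_pos: [467.6, -50.7, 60.8]
eef_rot: [-0.0, 0.221, 0.975, -0.0]
wrist_force: [-0.1, -0.1, -0.9]
width: 57.7
grip_force: 32.3
```

Emit:
carry_out(
  increments=[
    [0.4,[0,0,-0.1],[0,0,0]],
    [0.4,[0,0,0],[0,0,0]],
    [0.75,[0,0,0],[0,0,0]],
    [1,[0,0,0],[0,0,0]],
    [1,[0,0,0],[0,0,0]],
    [1,[0,0,0.5],[0,0,0]],
    [1,[0,0,0.9],[0,0,0]],
    [1,[0,0.2,0.9],[0,0,0]],
  ],
)

```text
t: 9.2
eef_pos: [468.0, -44.5, 129.5]
eef_rot: [0.0, 0.221, 0.975, -0.0]
wrist_force: [-0.3, 0.4, -0.7]
width: 85.2
grip_force: 0.0
```

Emit:
carry_out(
  increments=[
    [1,[0,1,0],[0,0,0]],
    [1,[0,1,0],[0,0,0]],
    [1,[0,1,0],[0,0,0]],
    [1,[0,1,0],[0,0,0]],
    [1,[0,1,0],[0,0,0]],
    [1,[0,1,0],[0,0,0]],
    [1,[0,1,0],[0,0,0]],
    [1,[0,1,0],[0,0,0]],
  ],
)

```text
t: 10.2
eef_pos: [468.0, 196.7, 128.8]
eef_rot: [0.0, 0.221, 0.975, 0.0]
wrist_force: [-0.0, -0.1, -0.6]
width: 85.2
grip_force: 0.0
```

Emit:
carry_out(
  increments=[
    [1,[0,0.7,-0.3],[0,0,0]],
    [1,[0,0.05,-0.3],[0,0,0]],
    [1,[0,0,-0.6],[0,0,0]],
    [1,[0,0,-0.7],[0,0,0]],
    [1,[0,0,-0.7],[0,0,0]],
    [1,[0,0,-0.5],[0,0,0]],
    [1,[0,0,0],[0,0,0]],
    [1,[0,0,0],[0,0,0]],
  ],
)

```text
t: 11.2
eef_pos: [468.3, 218.1, 35.4]
eef_rot: [0.0, 0.221, 0.975, 0.0]
wrist_force: [-0.3, 0.7, -0.2]
width: 85.5
grip_force: 0.0
```

```bash
python3 - <<'E'
from h import *
s=grab_frame("side")[:,:,::-1]
cv2.imwrite("pics/s3.png",cv2.resize(s[150:300,180:340],None,fx=4,fy=4,interpolation=cv2.INTER_CUBIC))
E
```

```text
(no output)
```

View pics/s3.png

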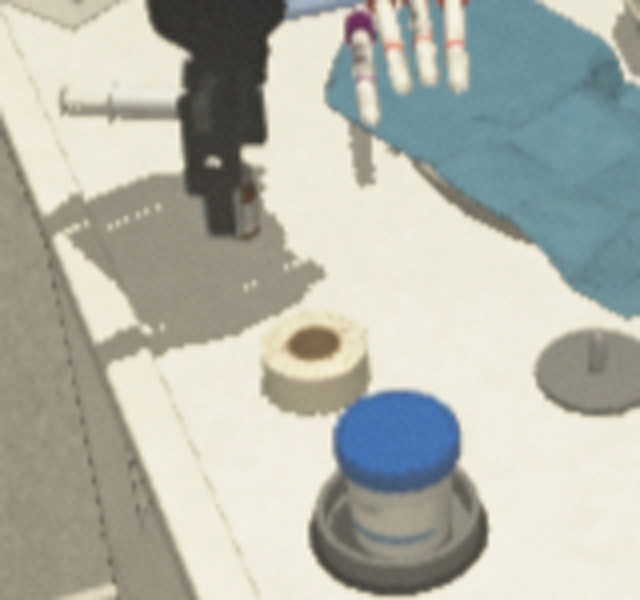

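The cup stands upright in its well, with its lid at (398,440) in the crop. The jaws straddle the vial at (245,210).

Emit:
carry_out(
  increments=[
    [0.6,[0,0,-0.1],[0,0,0]],
    [0,[0,0,0],[0,0,0]],
    [0,[0,0,0],[0,0,0]],
    [0,[0,0,0],[0,0,0]],
    [0,[0,0,0],[0,0,0]],
    [0,[0,0,0],[0,0,0]],
    [0,[0,0,0],[0,0,0]],
    [0,[0,0,0],[0,0,0]],
  ],
  force=30,
)

```text
t: 12.25
eef_pos: [468.1, 218.2, 31.9]
eef_rot: [0.0, 0.221, 0.975, 0.0]
wrist_force: [-0.2, 0.9, 6.3]
width: 21.2
grip_force: 29.8
```

Emit:
carry_out(
  increments=[
    [0,[0,0,0.3],[0,0,0]],
    [0,[0,0,0.7],[0,0,0]],
    [0,[0,0,1],[0,0,0]],
    [0,[0,0,0.7],[0,0,0]],
    [0,[0.2,-0.4,0.3],[0,0,0]],
    [0,[0.4,-1,0],[0,0,0]],
    [0,[0.4,-1,0],[0,0,0]],
    [0,[0.4,-1,0],[0,0,0]],
  ],
)

```text
t: 13.25
eef_pos: [510.1, 114.3, 121.2]
eef_rot: [-0.0, 0.221, 0.975, -0.0]
wrist_force: [0.0, 0.7, 0.8]
width: 20.8
grip_force: 29.4
```

Emit:
carry_out(
  increments=[
    [0,[0.4,-1,0],[0,0,0]],
    [0,[0.4,-1,0],[0,0,0]],
    [0,[0.4,-1,0],[0,0,0]],
    [0,[0.4,-1,0],[0,0,0]],
    [0,[0.4,-1,0],[0,0,0]],
    [0,[0.4,-1,0],[0,0,0]],
    [0,[0.4,-1,0],[0,0,0]],
    [0,[0.4,-0.6,0],[0,0,0]],
  ],
)

```text
t: 14.25
eef_pos: [605.8, -114.2, 121.0]
eef_rot: [-0.001, 0.221, 0.975, -0.0]
wrist_force: [-0.5, -0.9, -0.6]
width: 21.0
grip_force: 29.4
```

Emit:
carry_out(
  increments=[
    [0,[0.1,-0.25,0],[0,0,0]],
    [0,[0,0,-0.3],[0,0,0]],
    [0,[0,0,-0.5],[0,0,0]],
    [0,[0,0,-0.5],[0,0,0]],
    [0,[0,0,-0.3],[0,0,0]],
    [0,[0,0,0],[0,0,0]],
    [0,[0,0,0],[0,0,0]],
    [0,[0,0,0],[0,0,0]],
  ],
)

```text
t: 15.25
eef_pos: [609.2, -119.4, 74.2]
eef_rot: [0.0, 0.221, 0.975, -0.0]
wrist_force: [0.7, -0.1, -0.5]
width: 20.8
grip_force: 29.4
```

```bash
python3 - <<'E'
from h import *
for _ in range(3):
    s=grab_frame("side")[:,:,::-1]; print(env.observe()["eef_pos"].round(1))
cv2.imwrite("pics/s4.png",cv2.resize(s[180:320,270:450],None,fx=4,fy=4,interpolation=cv2.INTER_CUBIC))
E
```

```text
[ 609.1 -119.4   74.1]
[ 609.1 -119.4   74.1]
[ 609.  -119.4   74. ]
```

View pics/s4.png

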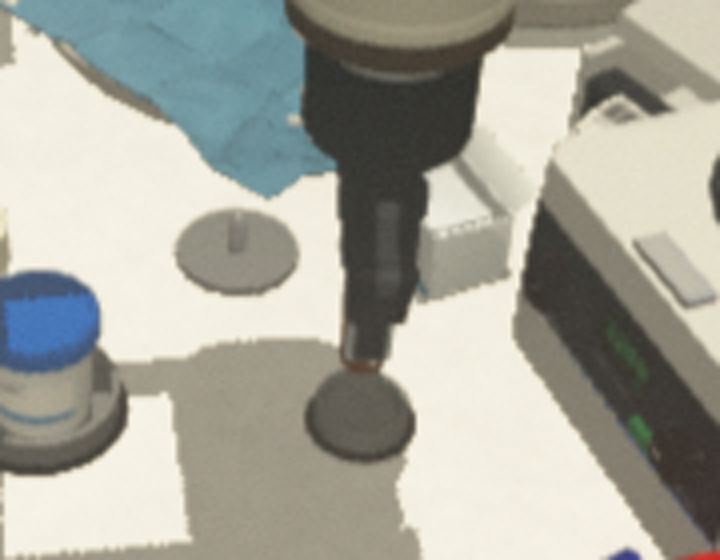

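The vial base at (360,365) hangs straight above the well at (360,415).

Emit:
carry_out(
  increments=[
    [0,[0,-0.02,-0.4],[0,0,0]],
    [0,[0,0,-0.5],[0,0,0]],
    [0,[0,0,-0.3],[0,0,0]],
    [0,[0,0,0],[0,0,0]],
    [0.3,[0,0,0],[0,0,0]],
    [0.5,[0,0,0],[0,0,0]],
    [0.5,[0,0,0.3],[0,0,0]],
    [0.6,[0,0,0.8],[0,0,0]],
  ],
)

```text
t: 16.4
eef_pos: [608.5, -119.8, 70.7]
eef_rot: [-0.001, 0.221, 0.975, 0.0]
wrist_force: [0.1, 0.7, -0.3]
width: 51.3
grip_force: 0.0
```

Emit:
carry_out(
  increments=[
    [0.8,[0,0,1],[0,0,0]],
    [1,[0,0,0.8],[0,0,0]],
    [1,[-0.4,0.55,0],[0,0,0]],
    [1,[-0.8,1,0],[0,0,0]],
    [1,[-0.8,1,0],[0,0,0]],
    [1,[-0.8,1,0],[0,0,0]],
    [1,[-0.8,1,0],[0,0,0]],
    [1,[-0.8,1,0],[0,0,0]],
  ],
)

```text
t: 17.4
eef_pos: [476.2, 47.4, 125.4]
eef_rot: [0.0, 0.221, 0.975, 0.0]
wrist_force: [0.8, 0.5, 0.4]
width: 85.5
grip_force: 0.0
```

Emit:
carry_out(
  increments=[
    [1,[-0.4,0.9,0],[0,0,0]],
    [1,[0,0,-0.3],[0,0,0]],
    [1,[0,0,-0.7],[0,0,0]],
    [1,[0,0,-0.8],[0,0,0]],
    [1,[0,0,-0.5],[0,0,0]],
    [1,[0,0,0],[0,0,0]],
    [1,[0,0,0],[0,0,0]],
    [1,[0,0,0],[0,0,0]],
  ],
)

```text
t: 18.4
eef_pos: [465.4, 73.5, 56.5]
eef_rot: [0.001, 0.221, 0.975, 0.0]
wrist_force: [0.8, -0.2, 0.2]
width: 85.5
grip_force: 0.0
```

```bash
python3 - <<'E'
from h import *
s=grab_frame("side")[:,:,::-1]; print(env.observe()["eef_pos"].round(1))
cv2.imwrite("pics/s5.png",cv2.resize(s[150:310,200:400],None,fx=3.5,fy=3.5,interpolation=cv2.INTER_CUBIC))
E
```

```text
[465.3  73.5  56.3]
```

View pics/s5.png

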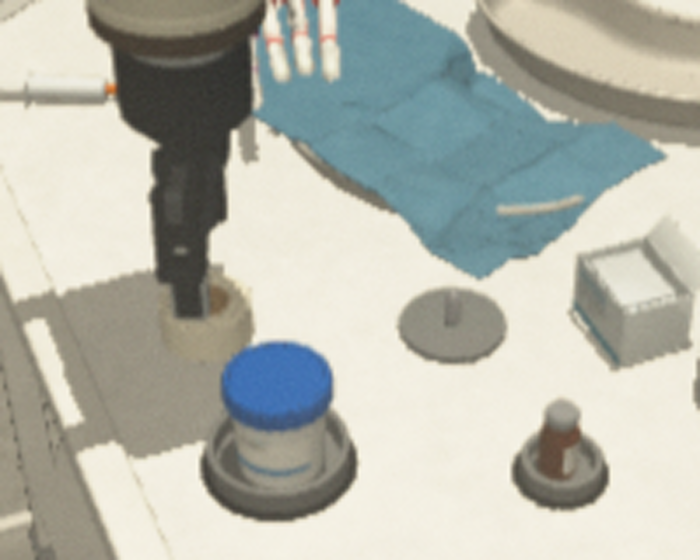

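The vial stands in its well at (560,445), and the jaws are over the tape at (208,310).

Emit:
carry_out(
  increments=[
    [1,[0,0,-0.5],[0,0,0]],
    [1,[0,0,-0.45],[0,0,0]],
    [1,[0,0,-0.3],[0,0,0]],
    [1,[0,0,0],[0,0,0]],
    [0.4,[0,0,0],[0,0,0]],
    [0.4,[0,0,0],[0,0,0]],
    [0.4,[0,0,0],[0,0,0]],
    [0.4,[0,0,0],[0,0,0]],
  ],
  force=25,
)

```text
t: 19.45
eef_pos: [465.2, 73.6, 18.8]
eef_rot: [0.0, 0.221, 0.975, 0.0]
wrist_force: [-1.1, 1.5, 5.8]
width: 56.0
grip_force: 26.1
```

Emit:
carry_out(
  increments=[
    [0.4,[0,0,0],[0,0,0]],
    [0.4,[0,0,0.3],[0,0,0]],
    [0.4,[0,0,0.7],[0,0,0]],
    [0.4,[0,0,0.7],[0,0,0]],
    [0.4,[0,0,0.3],[0,0,0]],
    [0.4,[0,0,0],[0,0,0]],
    [0.4,[0,0,0],[0,0,0]],
    [0.4,[0,0,0],[0,0,0]],
  ],
)

```text
t: 20.45
eef_pos: [464.6, 73.5, 77.5]
eef_rot: [-0.001, 0.221, 0.975, -0.0]
wrist_force: [0.1, 0.5, -1.3]
width: 56.0
grip_force: 27.1
```

```bash
python3 - <<'E'
from h import *
s=grab_frame("side")[:,:,::-1]; print(env.observe()["eef_pos"].round(1))
cv2.imwrite("pics/s6.png",cv2.resize(s[150:310,200:400],None,fx=3.5,fy=3.5,interpolation=cv2.INTER_CUBIC))
E
```

```text
[464.6  73.5  77.6]
```

View pics/s6.png

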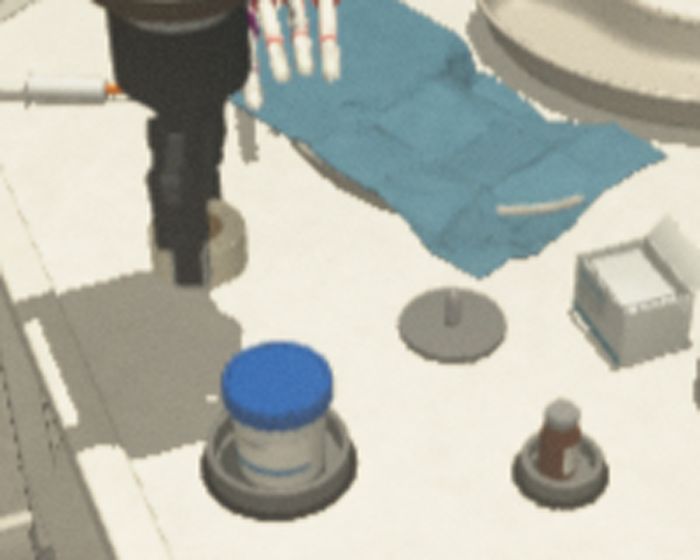

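The tape is held level at (200,245) in the crop.

Emit:
carry_out(
  increments=[
    [0.4,[0.5,-0.2,0],[0,0,0]],
    [0.4,[1,-0.4,0],[0,0,0]],
    [0.4,[1,-0.4,0],[0,0,0]],
    [0.4,[1,-0.4,0],[0,0,0]],
    [0.4,[0.8,-0.32,0],[0,0,0]],
    [0.4,[0.43,-0.16,-0.2],[0,0,0]],
    [0.4,[0,0,-0.3],[0,0,0]],
    [0.4,[0,0,0],[0,0,0]],
  ],
)

```text
t: 21.5
eef_pos: [605.7, 17.4, 61.9]
eef_rot: [-0.001, 0.22, 0.975, -0.0]
wrist_force: [0.3, -0.4, -0.6]
width: 56.4
grip_force: 27.1
```

```bash
python3 - <<'E'
from h import *
s=grab_frame("side")[:,:,::-1];t=grab_frame("top")[:,:,::-1]; print(env.observe()["eef_pos"].round(1))
a=cv2.resize(s[170:290,270:390],(400,400),interpolation=cv2.INTER_CUBIC)
b=cv2.resize(t[180:280,275:375],(400,400),interpolation=cv2.INTER_CUBIC)
cv2.imwrite("pics/s7.png",np.hstack([a,b]))
E
```

```text
[606.2  17.5  63.1]
```

View pics/s7.png

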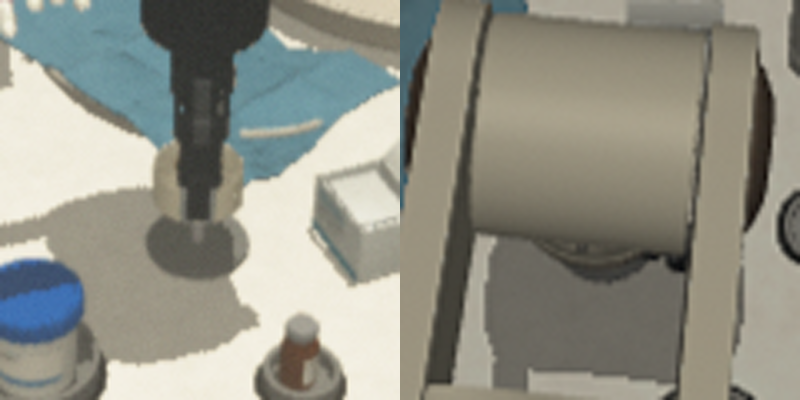

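The tape (x about 197) is centred above the post (x about 199) in the side crop.

Emit:
carry_out(
  increments=[
    [0.4,[0,0,-0.3],[0,0,0]],
    [0.4,[0,0,-0.3],[0,0,0]],
    [0.4,[0,0,-0.3],[0,0,0]],
    [0.4,[0,0,0],[0,0,0]],
    [0.4,[0,0,0],[0,0,0]],
    [0.4,[0,0,0],[0,0,0]],
    [0.4,[0,0,0],[0,0,0]],
    [0.4,[0,0,0],[0,0,0]],
  ],
)

```text
t: 22.6
eef_pos: [606.9, 17.1, 36.3]
eef_rot: [0.0, 0.221, 0.975, -0.0]
wrist_force: [-0.3, 0.4, -0.9]
width: 56.1
grip_force: 27.1
```

Emit:
carry_out(
  increments=[
    [0.4,[0,0,-0.2],[0,0,0]],
    [0.4,[0,0,-0.15],[0,0,0]],
    [0.4,[0,0,0],[0,0,0]],
    [0.8,[0,0,0],[0,0,0]],
    [1,[0,0,0],[0,0,0]],
    [1,[0,0,0],[0,0,0]],
    [1,[0,0,0.4],[0,0,0]],
    [1,[0,0,1],[0,0,0]],
  ],
)

```text
t: 23.6
eef_pos: [606.2, 17.2, 67.8]
eef_rot: [-0.001, 0.221, 0.975, -0.0]
wrist_force: [-0.1, -0.8, -0.0]
width: 85.4
grip_force: 0.0
```

Emit:
carry_out(
  increments=[
    [1,[0,0,1],[0,0,0]],
    [1,[0,0,1],[0,0,0]],
    [1,[-0.2,0.5,0.2],[0,0,0]],
    [1,[-0.4,1,0],[0,0,0]],
    [1,[-0.4,1,0],[0,0,0]],
    [1,[-0.4,1,0],[0,0,0]],
    [1,[-0.4,1,0],[0,0,0]],
    [1,[-0.4,1,0],[0,0,0]],
  ],
)

```text
t: 24.6
eef_pos: [539.7, 183.6, 133.4]
eef_rot: [-0.0, 0.22, 0.975, -0.0]
wrist_force: [0.7, 0.8, -0.0]
width: 85.5
grip_force: 0.0
```

Emit:
carry_out(
  increments=[
    [1,[-0.5,1,0],[0,0,0]],
    [1,[-0.5,1,0],[0,0,0]],
    [1,[-0.5,1,0],[0,0,0]],
    [1,[-0.5,1,0],[0,0,0]],
    [1,[-0.4,1,0],[0,0,0]],
    [1,[-0.4,0.9,0],[0,0,0]],
    [1,[0,0,0],[0,0,0]],
    [1,[0,0,0],[0,0,0]],
  ],
)

```text
t: 25.6
eef_pos: [456.5, 358.9, 133.4]
eef_rot: [-0.0, 0.22, 0.975, -0.0]
wrist_force: [0.3, -0.0, 1.2]
width: 85.7
grip_force: 0.0
```

```bash
python3 - <<'E'
from h import *
s=grab_frame("side")[:,:,::-1];t=grab_frame("top")[:,:,::-1]; print(env.observe()["eef_pos"].round(1))
a=cv2.resize(s[140:260,180:350],(567,400),interpolation=cv2.INTER_CUBIC)
cv2.imwrite("pics/s8.png",a)
E
```

```text
[456.9 358.5 133.6]
```

View pics/s8.png

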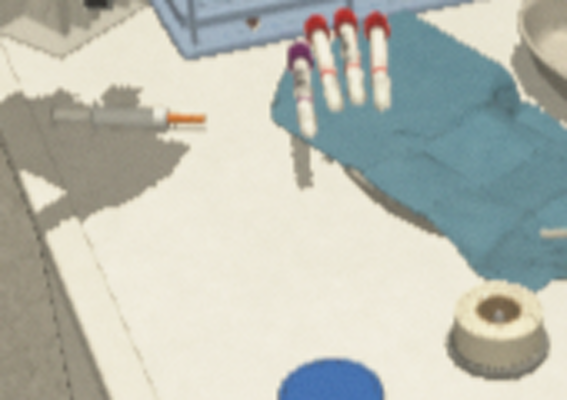

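The tape sits on the spindle with the post showing in its hole at (498,313). The syringe barrel is at (130,118).

Emit:
carry_out(
  increments=[
    [1,[-0.07,0.1,-0.5],[0,0,0]],
    [1,[0,0,-1],[0,0,0]],
    [1,[0,0,-1],[0,0,0]],
    [1,[0,0,-0.7],[0,0,0]],
    [1,[0,0,-0.4],[0,0,0]],
    [0.7,[0,0,-0.2],[0,0,0]],
    [0.7,[0,0,0],[0,0,0]],
    [0.7,[0,0,0],[0,0,0]],
  ],
)

```text
t: 26.7
eef_pos: [455.0, 362.3, 20.4]
eef_rot: [0.0, 0.221, 0.975, 0.0]
wrist_force: [0.1, 0.1, 0.2]
width: 60.1
grip_force: 0.0
```

Emit:
carry_out(
  increments=[
    [0.5,[0,0,0],[0,0,0]],
    [0,[0,0,0],[0,0,0]],
    [0,[0,0,0],[0,0,0]],
    [0,[0,0,0],[0,0,0]],
    [0,[0,0,0],[0,0,0]],
    [0,[0,0,0],[0,0,0]],
    [0,[0,0,0],[0,0,0]],
    [0,[0,0,0],[0,0,0]],
  ],
  force=25,
)

```text
t: 27.7
eef_pos: [454.8, 362.2, 19.9]
eef_rot: [0.0, 0.221, 0.975, 0.0]
wrist_force: [-1.3, -0.9, 5.6]
width: 15.8
grip_force: 25.2
```

Emit:
carry_out(
  increments=[
    [0,[0,0,0.3],[0,0,0]],
    [0,[0,0,0.8],[0,0,0]],
    [0,[0,0,1],[0,0,0]],
    [0,[0,0,1],[0,0,0]],
    [0,[0,-0.3,0.5],[0,0,0]],
    [0,[0,-0.8,0],[0,0,0]],
    [0,[0,-1,0],[0,0,0]],
    [0,[0,-1,0],[0,0,0]],
  ],
)

```text
t: 28.7
eef_pos: [453.9, 266.7, 126.3]
eef_rot: [-0.001, 0.221, 0.975, -0.001]
wrist_force: [0.8, -0.8, -0.4]
width: 15.7
grip_force: 24.7
```

Emit:
carry_out(
  increments=[
    [0,[0,-1,0],[0,0,0]],
    [0,[0,-1,0],[0,0,0]],
    [0,[0,-1,0],[0,0,0]],
    [0,[0,-1,0],[0,0,0]],
    [0,[0,-1,0],[0,0,0]],
    [0,[0,-1,0],[0,0,0]],
    [0,[0,-1,0],[0,0,0]],
    [0,[0,-1,0],[0,0,0]],
  ],
)

```text
t: 29.7
eef_pos: [453.3, 27.2, 126.3]
eef_rot: [-0.001, 0.221, 0.975, -0.0]
wrist_force: [0.1, -0.3, 0.3]
width: 15.9
grip_force: 24.7
```

Emit:
carry_out(
  increments=[
    [0,[0,-1,0],[0,0,0]],
    [0,[0,-1,0],[0,0,0]],
    [0,[0,-1,0],[0,0,0]],
    [0,[0,-1,0],[0,0,0.25]],
    [0,[0,-1,0],[0,0,0.25]],
    [0,[0.1,-1,0],[0,0,0]],
    [0,[0.05,-0.7,0],[0,0,0]],
    [0,[0,-0.3,0],[0,0,0]],
  ],
)

```text
t: 30.7
eef_pos: [458.5, -181.9, 127.0]
eef_rot: [-0.001, 0.2, 0.98, 0.0]
wrist_force: [0.1, -0.4, -0.4]
width: 15.8
grip_force: 24.7
```

```bash
python3 - <<'E'
from h import *
for _ in range(3): s=grab_frame("side")[:,:,::-1]
t=grab_frame("top")[:,:,::-1]; o=env.observe();print(o["eef_pos"].round(1),o["eef_rot"].round(4),o["width"])
a=cv2.resize(s[250:400,230:420],(507,400),interpolation=cv2.INTER_CUBIC)
b=cv2.resize(t[240:330,370:435],(289,400),interpolation=cv2.INTER_CUBIC)
cv2.imwrite("pics/s9.png",np.hstack([a,b]))
E
```

```text
[ 459.  -180.3  127.5] [-2.000e-04  1.992e-01  9.800e-01  1.000e-04] 15.282222187292433
```

View pics/s9.png

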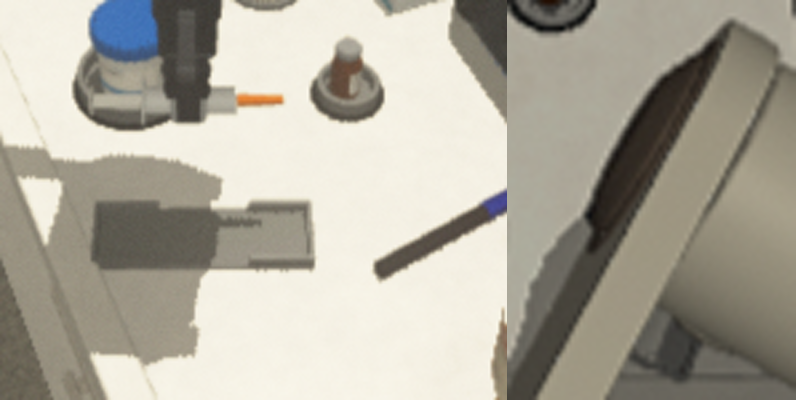

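The held syringe spans (92,101) to (283,100) and the tray spans (93,235) to (315,235) in the crop. Next I check the in-hand offset.

```bash
python3 - <<'E'
from h import *
k=507/190
A,B=[plane("side",(230+x/k,250+y/k),115)[:2] for x,y in((92,101),(283,100))]
print(A,B,(A+B)/2,np.degrees(np.arctan2(*(B-A)[::-1])),np.linalg.norm(B-A))
A,B=[plane("side",(230+x/k,250+y/k),8)[:2] for x,y in((93,235),(314,235))]
print(A,B,(A+B)/2,np.degrees(np.arctan2(*(B-A)[::-1])))
E
```

```text
[ 404.22387086 -160.28960055] [ 512.2019642  -206.09387059] [ 458.21291753 -183.19173557] -22.986640088884556 117.29151629159212
[ 392.65644436 -176.30363583] [ 525.83887184 -234.3147342 ] [ 459.2476581  -205.30918502] -23.536796141350013
```

Emit:
carry_out(
  increments=[
    [0,[0,-0.4,0],[0,0,0.05]],
    [0,[0,-0.29,-0.3],[0,0,0]],
    [0,[0,0,-0.8],[0,0,0]],
    [0,[0,0,-0.8],[0,0,0]],
    [0,[0,0,-0.6],[0,0,0]],
    [0,[0,0,-0.2],[0,0,0]],
    [0,[0,0,0],[0,0,0]],
    [0,[0,0,0],[0,0,0]],
  ],
)

```text
t: 31.9
eef_pos: [459.5, -201.9, 47.3]
eef_rot: [0.0, 0.197, 0.98, -0.0]
wrist_force: [0.2, -0.8, 0.8]
width: 15.4
grip_force: 24.7
```

```bash
python3 - <<'E'
from h import *
s=grab_frame("side")[:,:,::-1]; print(env.observe()["eef_pos"].round(1))
cv2.imwrite("pics/s10.png",cv2.resize(s[280:380,240:380],None,fx=5,fy=5,interpolation=cv2.INTER_CUBIC))
E
```

```text
[ 459.5 -201.8   47.3]
```

View pics/s10.png

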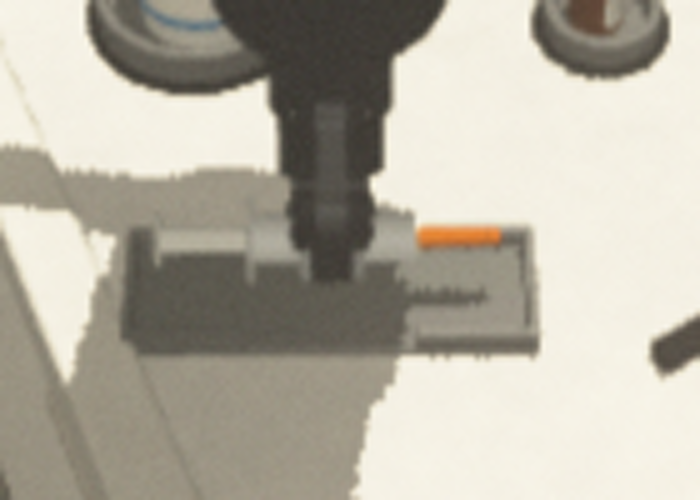

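The syringe (155–500) lies lengthwise between the tray ends (125–540), so it can go straight down.

Emit:
carry_out(
  increments=[
    [0,[0,0,-0.3],[0,0,0]],
    [0,[0,0,-0.3],[0,0,0]],
    [0,[0,0,-0.16],[0,0,0]],
    [0,[0,0,0],[0,0,0]],
    [0,[0,0,0],[0,0,0]],
    [0.15,[0,0,0],[0,0,0]],
    [0.3,[0,0,0],[0,0,0]],
    [0.4,[0,0,0],[0,0,0]],
  ],
)

```text
t: 32.95
eef_pos: [459.2, -201.6, 23.9]
eef_rot: [0.0, 0.197, 0.98, -0.0]
wrist_force: [-0.5, 0.1, -0.2]
width: 34.4
grip_force: 0.0
```

Emit:
carry_out(
  increments=[
    [0.4,[0,0,0],[0,0,0]],
    [0.4,[0,0,0.2],[0,0,0]],
    [0.5,[0,0,0.6],[0,0,0]],
    [1,[0,0,1],[0,0,0]],
    [1,[0,0,1],[0,0,0]],
    [1,[0,0,1],[0,0,0]],
    [1,[0,0,1],[0,0,0]],
    [1,[0,0,1],[0,0,0]],
  ],
)

```text
t: 33.95
eef_pos: [459.1, -201.5, 199.4]
eef_rot: [0.0, 0.197, 0.98, -0.0]
wrist_force: [0.1, 0.6, 0.2]
width: 85.3
grip_force: 0.0
```

```bash
python3 - <<'E'
from h import *
s=grab_frame("side")[:,:,::-1]
cv2.imwrite("pics/s11.png",cv2.resize(s[210:370,230:450],None,fx=3.5,fy=3.5,interpolation=cv2.INTER_CUBIC))
E
```

```text
(no output)
```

View pics/s11.png

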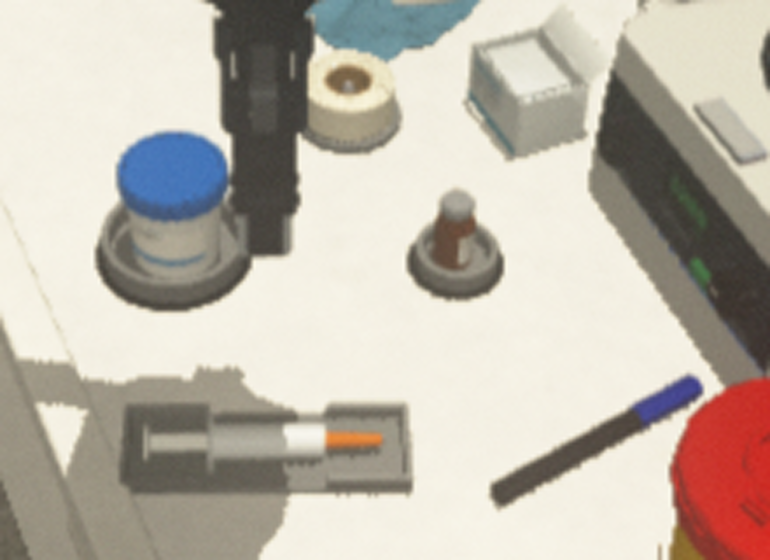

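Everything is in place: cup (172,200), vial (457,230), tape (348,95) and syringe flat in the tray (265,440). The swab carton and marker haven't moved, and the gripper is clear.

```bash
python3 -c "
from cell import env
print(env.job_done())"
```

```text
the job is handed in; nothing more can be done
None
```

The job is handed in: the cup, vial, tape and syringe are in their holders, placed in the order asked at about 34 s, and the swab carton and marker were not touched (the hand-in returned no verdict).

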